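# Check the travel of two handlebar levers

### The job

Check that both hand levers on the bench stop short of their bars: with the outside of the closed fingers, press the long lever in toward its bar until it comes up firm on its stop, keep it there about a second, and let it spring fully back out; then do the same with the short lever. Press from the outer face only: do not grip or hook the levers, do not touch the bars or their stands or use great force, and leave all the loose things on the bench where they are. Finish clear, with both levers out.

Things in the scene. Friction and masses are not known exactly. Their poses are not given: they have to be found in the camera images.
- long_press (a point): Place to press on the long lever: middle of its outer flat face, 115 mm from its hinge; moves with the lever. Its +x is the pressing direction (level, square to the face, in toward the bar), z up, +y toward the free end (left as seen from the robot). Blade: plain aluminium, 150 mm long, 18 mm tall, 11 mm thick, 20 mm ball at the free end. Below it all is open down to the bench.
- long_hinge (a point): The long lever's upright hinge pin, 140 mm above the bench, 45 mm toward -x from the bar's axis. Fixed to the stand: its +x points square from the lever's side to the bar, z up. On its stop the lever lies along this frame's +y, parallel to the bar.
- long_lever (a joint): Angle of the long lever: 0 = resting fully out, growing as it is pressed in (clockwise from above), 0.32 rad = on its firm stop, with about 22 mm still free between blade and grip. It springs back when let go: at the press point it resists with about 2.8 N at rest, 7.2 N just before the stop, then goes solid.
- long_stand: Fixed stand of the long lever: grey post on a 110 x 90 mm foot, clamp top 166 mm above the bench, holding a level handlebar end (steel tube 25 mm thick, 220 mm long along y, axis 140 mm up, 34 mm black rubber grip over its +y end). Origin on the bench below the bar's middle; -x is the lever's side, facing the robot; post 85 mm toward -y. The stands may be either way round.
- short_press (a point): Place to press on the short lever: middle of its outer flat face, 78 mm from its hinge; moves with the lever. Its +x is the pressing direction (level, square to the face, in toward the bar), z up, -y toward the free end (right as seen from the robot). Blade: plain aluminium, 105 mm long, 18 mm tall, 11 mm thick, 20 mm ball at the free end. Below it all is open down to the bench.
- short_hinge (a point): The short lever's upright hinge pin, 140 mm above the bench, 45 mm toward -x from the bar's axis. Fixed to the stand: its +x points square from the lever's side to the bar, z up. On its stop the lever lies along this frame's -y, parallel to the bar.
- short_lever (a joint): Angle of the short lever: 0 = resting fully out, growing as it is pressed in (anticlockwise from above), 0.38 rad = on its firm stop, with about 22 mm still free between blade and grip. It springs back when let go: at the press point it resists with about 2.6 N at rest, 7.4 N just before the stop, then goes solid.
- short_stand: Fixed stand of the short lever: grey post on a 110 x 90 mm foot, clamp top 166 mm above the bench, holding a level handlebar end (steel tube 25 mm thick, 220 mm long along y, axis 140 mm up, 34 mm black rubber grip over its -y end). Origin on the bench below the bar's middle; -x is the lever's side, facing the robot; post 85 mm toward +y. The stands may be either way round.
- tin: Plain steel tin, 60 mm across, 80 mm tall, standing between the stands. Origin under its middle. Bystander.
- tube: Offcut of dark steel tube, 34 mm across, 85 mm tall, standing on end between the stands. Origin under its middle. Bystander.
- wrench: Steel wrench 180 mm long, lying flat in front of the right-hand stand. Bystander.
- bit_case: Grey driver-bit case 55 x 85 x 16 mm lying in front of the left-hand stand. Origin under its middle. Bystander.
- clamp: Dark C-clamp 140 mm long and 16 mm thick, lying at the right. Bystander.
- ear_defenders: Ear defenders with two yellow cups 90 x 30 x 70 mm and a black headband, lying at the left. Bystander.
- chain_hook: Dark steel hook of 12 mm bar, 70 mm long, lying between robot and stands. Bystander.

How it is judged:
On the way, in this order (a step that is already met when the one before it is completed fails the run):
1. the long lever is pressed onto its stop by the fingers and kept there 0.6 s, the short lever still out (value of joint long_lever above 0.29 rad and contact force between the fingers and long_lever above 1 N and value of joint short_lever below 0.05 rad), for 0.6 s.
2. the long lever is let go and has sprung out (value of joint long_lever below 0.05 rad and contact force between the arm and long_lever below 0.5 N), for 0.1 s.
3. the short lever is pressed onto its stop by the fingers and kept there 0.6 s, the long lever still out (value of joint short_lever above 0.35 rad and contact force between the fingers and short_lever above 1 N and value of joint long_lever below 0.05 rad), for 0.6 s.
At the end, for the whole second after the job is handed in: Both levers have been pressed to within 0.03 rad of their stops for 0.6 s, long one first, and are back out within 0.05 rad and at rest; every loose thing lies within 20 mm of where it was (value of joint each of long_lever, short_lever below 0.05 rad and velocity of joint each of long_lever, short_lever below 0.1 rad/s and distance of each of tin, tube, wrench, bit_case, clamp, ear_defenders, chain_hook from where it was at the start of the episode below 0.02 m); the robot touches nothing.
It fails at once if a lever is gripped or hooked: the robot presses on its inner face (over 1 N) (contact force between the arm and long_lever_c2 above 1 N or contact force between the arm and short_lever_c2 above 1 N).
It fails at once if the robot touches a bar, its grip or stand (over 3 N) (contact force between the arm and long_stand_c0 above 3 N or contact force between the arm and long_stand_c1 above 3 N or contact force between the arm and long_stand_c2 above 3 N or contact force between the arm and long_stand_c3 above 3 N or contact force between the arm and long_stand_c4 above 3 N or contact force between the arm and long_stand_c5 above 3 N or contact force between the arm and long_stand_c6 above 3 N or contact force between the arm and long_stand_c7 above 3 N or contact force between the arm and short_stand_c0 above 3 N or contact force between the arm and short_stand_c1 above 3 N or contact force between the arm and short_stand_c2 above 3 N or contact force between the arm and short_stand_c3 above 3 N or contact force between the arm and short_stand_c4 above 3 N or contact force between the arm and short_stand_c5 above 3 N or contact force between the arm and short_stand_c6 above 3 N or contact force between the arm and short_stand_c7 above 3 N).
It fails at once if a lever is pressed with great force (over 45 N) (contact force between the arm and long_lever above 45 N or contact force between the arm and short_lever above 45 N).
It fails at once if a loose thing is shifted by over 20 mm, carried or lifted (distance of any of tin, tube, wrench, bit_case, clamp, ear_defenders, chain_hook from where it was at the start of the episode above 0.02 m).
It also fails if it takes over 64 s, if anything falls off the work surface, if the arm or the gripper's body presses on something with over 40 N, if the wrist force passes 120 N, or if a joint passes its speed limit or range.

### The arm

A 6-joint arm with a two-finger parallel gripper is mounted at the origin on the work surface. World frame = base frame: x ahead of the robot, y to its left, z up, the work surface at z = 0. Lengths are in m, angles in rad, forces in N, time in s.
With the tool pointing down it reaches from about 0.3 to 0.775 m from the base axis. Payload 14.6 kg.
Tool frame: the origin (TCP) lies on the front face of the gripper's body, between the roots of the fingers; the fingertips stand 97 mm ahead of it and the grasp point (between the pads) lies 78 mm ahead of it; z points along the fingers, x is the direction in which the jaws open and shut, and the axes are right-handed (so a half turn about z gives the same grasp; the last joint's range is limited). The gripper opens to 94 mm and grips with 3 to 60 N. Pads are 16 mm wide; open, the fingers measure 119 mm over their backs; the gripper's body (75 mm by 177 mm) begins 78 mm behind the grasp point.
Start: joints at [-1.209, 0.3, 1.521, -0, 1.321, -0.067], TCP at [0.229, -0.5, 0.303] pointing down, gripper open.
Joint ranges: [-3.03, 3.03], [-0.79, 2.21], [0.23, 2.52], [-1.04, 4.18], [0, 3.07], [-2.55, 2.55]. Speed limits (rad/s): [2.22, 2.22, 2.57, 3.14, 3.14, 3.14].

### API

Orientations are given as [roll, pitch, yaw] about the fixed x, y, z axes, in that order (R = Rz(yaw) Ry(pitch) Rx(roll)).
In Python, from station import sensors, camera, ctrl gives the robot as it stands.
- The arm moves only by the tool move_arm, never from a script. Its argument "rows" is text: rows parted by semicolons, each of 6 numbers parted by spaces: the shift along the tool's x, y, z in mm, then the turn, a rotation vector about the tool's x, y, z in rad. In form: x y z wx wy wz; .... A call has 1 to 20 rows; each row shifts and turns the pose as measured when the row begins, along the tool's axes as they then stand; what a row does not reach is not made up. A row lasts 1/8 s, in which the tool goes at most 62.5 mm and 10.7 degrees, less where a joint would pass 70% of its speed; a pose out of reach is approached as far as the arm can. A call with a gripper value outside its range is refused whole. "grip" is the opening, from -1 (shut) to 1 (fully open), set as the call begins (left out, the last holds). The fingers move at their own pace and stop on an object; "newtons" is the grip in N (left out, the last holds). Time passes only in rows, so rows that do not move let the fingers close. It gives the time, the measured TCP pose, the force and the opening at its end, in the units of the state.
- sensors.get_obs(): the state, without advancing time (a new reading comes with each control period).
- camera(name): name is "scene" or "top"; returns a dict with "color" (420x560x3 uint8, blue, green, red), "z_map" (420x560 float32, m along the optical axis (not along the pixel's ray), 0 where there is no reading), "mtx" (3x3 intrinsics, pixels), "distortion" ([k1, k2, p1, p2, k3] as OpenCV has them; the pictures are not rectified), "position" and "attitude" of the camera in the world. Camera axes: x right, y down, z forward; pixel columns grow to the right and rows downward; lengths in m; the calibration is good to about 2 mm. A picture is of the moment at which its call begins.
- ctrl.hand_in(): hands the job in, once; it reports no verdict.
The state is a dict: "time_s": time; "qpos": joint angles; "joint_vel": joint speeds; "tau": joint torques, N m; "ee_pos": TCP position; "eef_rot": TCP orientation; "force": force on the tool from outside, world axes, zero at the start; "moment": the same for the moment, N m; "grip_width": finger opening in m.
Only numpy, scipy, OpenCV 4.12 (cv2) and the standard library are available. Lean on these libraries where they do the work, as an engineer would, in place of code of your own. Each camera call takes 0.05 s, during which the arm holds its last target.

## Working session

There is one attempt and no reset: what is moved stays moved. The work goes in short steps, Python scripts to look and compute and a tool call to move; the robot and the scene stay as the last step left them, time stands still between calls to the robot, and variables do not carry over. Pictures are saved under pics/ and viewed, and the job is handed in when it is done.

Besides the shell and the picture viewer there is one more tool, called after ">>>" as name(argument=value, ...) on one line, values as JSON. move_arm: Moves the arm, as the interface text tells. Its arguments: {"type":"object","properties":{"rows":{"type":"string"},"grip":{"type":"number"},"newtons":{"type":"number"}},"required":["rows"]}

```bash
ls; mkdir -p pics
cat > h.py <<'E'
import numpy as np,cv2
from scipy.spatial.transform import Rotation as R
def att(c):
    a=np.array(c["attitude"],float)
    return a if a.shape==(3,3) else (R.from_euler('xyz',a).as_matrix() if a.size==3 else a)
def cloud(c):
    z=c["z_map"];h,w=z.shape
    u,v=np.meshgrid(np.arange(w),np.arange(h))
    p=cv2.undistortPoints(np.stack([u,v],-1).reshape(-1,1,2).astype(np.float64),np.array(c["mtx"]),np.array(c["distortion"])).reshape(h,w,2)
    P=np.dstack([p[...,0]*z,p[...,1]*z,z])
    W=P@att(c).T+np.array(c["position"]); W[z<=0]=np.nan
    return W
E
python3 - <<'E'
from h import *
from station import sensors,camera,ctrl
print(sensors.get_obs())
for n in("scene","top"):
    c=camera(n);print(n,c["position"],c["attitude"],c["mtx"])
    cv2.imwrite(f"pics/{n}0.png",c["color"]);np.save(f"{n}0.npy",cloud(c))
E
```

```text
pics
{'time_s': 0.0, 'qpos': array([-1.20855883e+00,  3.00455276e-01,  1.52158767e+00,  1.84538902e-05,
        1.32068223e+00, -6.65945853e-02]), 'joint_vel': array([-3.77477809e-05, -5.25129417e-04, -5.61726081e-04, -1.83163506e-04,
        1.15304587e-04,  9.08695248e-04]), 'tau': array([ 2.11798630e-05, -5.31806839e+01, -3.52738559e+01,  7.08671822e-02,
        2.43711344e-02, -1.22061506e-04]), 'ee_pos': array([ 0.2286442 , -0.50005592,  0.30209216]), 'eef_rot': array([-3.14149945e+00,  1.12881683e-03, -1.14196877e+00]), 'force': array([ 0.17200888,  0.47509725, -0.07275662]), 'moment': array([ 0.03305   , -0.02539408, -0.03745539]), 'grip_width': 0.09421719480439199}
scene [1.24107936 0.52008739 1.33420635] [-2.50289879  0.00991555  2.17346922] [[498.44718918   0.         285.17327072]
 [  0.         498.44718918 209.02459949]
 [  0.           0.           1.        ]]
top [ 0.38804213 -0.00699066  1.35516435] [-3.03931497 -0.0178443  -1.57638361] [[458.59101989   0.         282.18996135]
 [  0.         458.59101989 206.3543177 ]
 [  0.           0.           1.        ]]
```

View pics/scene0.png

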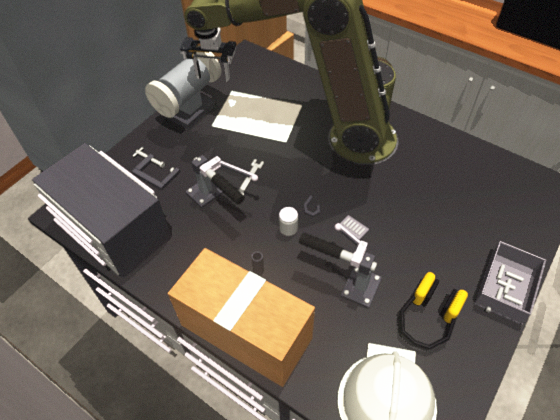

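View pics/top0.png

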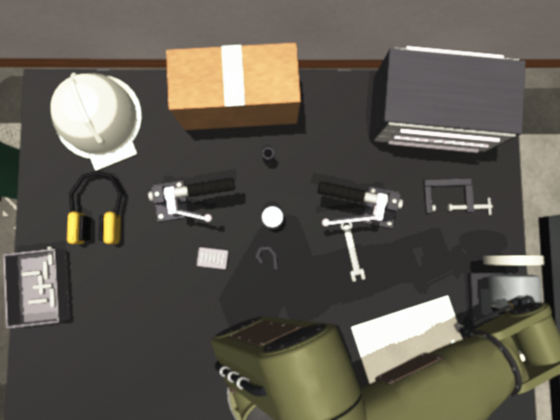

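The top view shows the long lever on the right stand, with its hinge near (380,205) and ball near (327,222). The short lever is on the left stand, with its hinge near (170,200) and ball near (208,218). Next I'll measure them.

Run:
```python
from h import *
W=np.load("top0.npy");c=cv2.imread("pics/top0.png")
for nm,(a,b,l,r) in {"long":(170,240,310,410),"short":(170,240,145,245)}.items():
    cv2.imwrite(f"pics/z_{nm}.png",cv2.resize(c[a:b,l:r],None,fx=7,fy=7,interpolation=cv2.INTER_CUBIC))
    print(nm)
    for v in range(a+6,b-6,3):
        print(v,' '.join(f"{int(round(1000*W[v,u,2])) if W[v,u,2]==W[v,u,2] else -1:4d}" for u in range(l,r,4)))
for v,u in [(222,327),(205,380),(190,325),(218,208),(205,170),(185,230)]: print((u,v),W[v,u].round(4))
S=np.load("scene0.npy")
```

```text
long
176    1   -1    5   -3   -2    4    4    1   -1    1    0   -1   -1   -2   -3   -1   -4    0   -1    1    4    5    3    0    3
179   -1    2    2    0    3   -3    1    0    2   -5   -4   -1    6    0   -2    3    1    1   -3   -1    2    4    3   -4    1
182   -3   -2   -2  148    6    1    0    0    0   -1   -2    6    0    5   -2    4    1    0    2   -1   -2   -3    0    4   -5
185    1   -2   -3  155  152  156  149  150  144    1   -5    2   -3   -4   -3    0    3    2    3    0   -5    2    0    1    4
188    0   -1  132  161  157  161  157  155  156  155  153  146   -3   -1   -2   12   11   16    5    1    3    6   -1    5    0
191   -2   -4  148  157  156  157  158  153  162  155  155  155  157  155    1   14   19   13   11   10   11   14    1   -1    5
194    0    0   -3  143  148  146  153  153  155  154  157  158  160  158  153  150  153  153  151   12  157  165  159    2   -1
197    2   -1    1    2    8    1    0  137  148  150  152  156  156  158  154  155  156  156  154  154  161  159  159   -5   -5
200    2   -1    2    2    5    1   -3   -5   -4    3    2  147
[... 3583 characters left out ...]
   -6    2   -3   -2    4    0    3    1    4    1   -1    2    1   -3    0    2    2    3    2    5
227    1    3   -1    1    0    4   -2    4   -2   -3    2   -1   -2    1   -2    0   -3    6    2   -1   -2   -1    2    0   -2
230   -2    3    0   -1   -2    2    3    1    1    2   -3    3    1   -2   -2    3    0   -1   -1   -4    0   -2    4    3    0
233    2   -7   -2   -2   -4   -1    0   -2    3    1   -1   -1    3    1    1    1    3    1    0   -2    1    2   -3    3   10
(327, 222) [ 0.4695 -0.1467  0.1535]
(380, 205) [ 0.5135 -0.2869  0.1573]
(325, 190) [ 0.5539 -0.1423  0.1572]
(208, 218) [0.4814 0.1656 0.1522]
(170, 205) [0.5152 0.2634 0.1603]
(230, 185) [0.5681 0.1082 0.1561]
```

Run:
```python
from h import *
# all points from both cams, height slice 0.125..0.155
for nm in("top","scene"):
    W=np.load(nm+"0.npy").reshape(-1,3)
    for s,(y0,y1) in {"long":(-.4,-.05),"short":(.05,.4)}.items():
        m=(W[:,0]>.25)&(W[:,0]<.6)&(W[:,1]>y0)&(W[:,1]<y1)&(W[:,2]>.125)&(W[:,2]<.2)
        P=W[m];print(nm,s,len(P),P.min(0).round(3),P.max(0).round(3))
        img=np.zeros((600,700,3),np.uint8)
        for x,y,z in P:
            u=int((y1-y)*2000);v=int((.6-x)*2000)
            cv2.circle(img,(u,v),2,(0,255,0) if z<.153 else (0,0,255) ,-1)
        for k in range(0,351,50):
            cv2.putText(img,f"{y1-k/1000:.2f}",(k*2,595),0,.4,(255,255,255));cv2.putText(img,f"{.6-k/1000:.2f}",(0,k*2+5),0,.4,(255,255,255))
        cv2.imwrite(f"pics/m_{nm}_{s}.png",img)
```

```text
top long 1473 [ 0.462 -0.349  0.125] [ 0.577 -0.125  0.171]
top short 1411 [0.474 0.098 0.125] [0.589 0.322 0.17 ]
scene long 1082 [ 0.463 -0.344  0.125] [ 0.582 -0.118  0.17 ]
scene short 1287 [0.48  0.104 0.126] [0.593 0.325 0.17 ]
```

View pics/z_long.png

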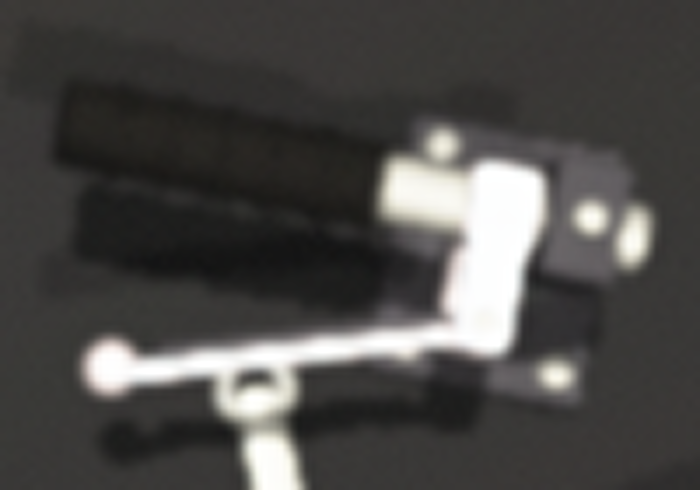

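View pics/z_short.png

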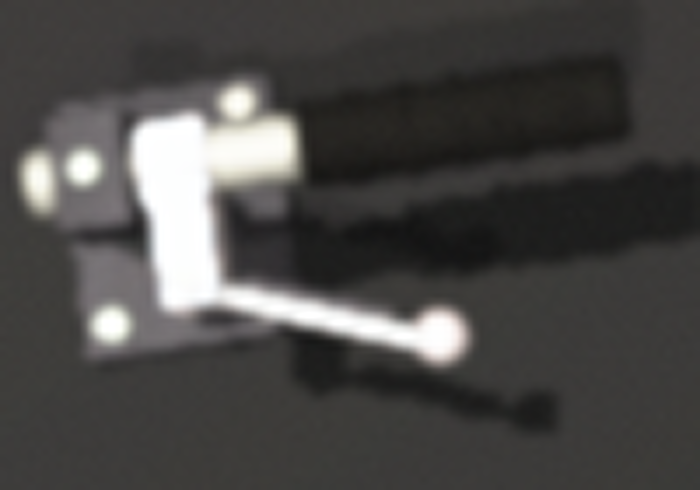

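View pics/m_top_long.png

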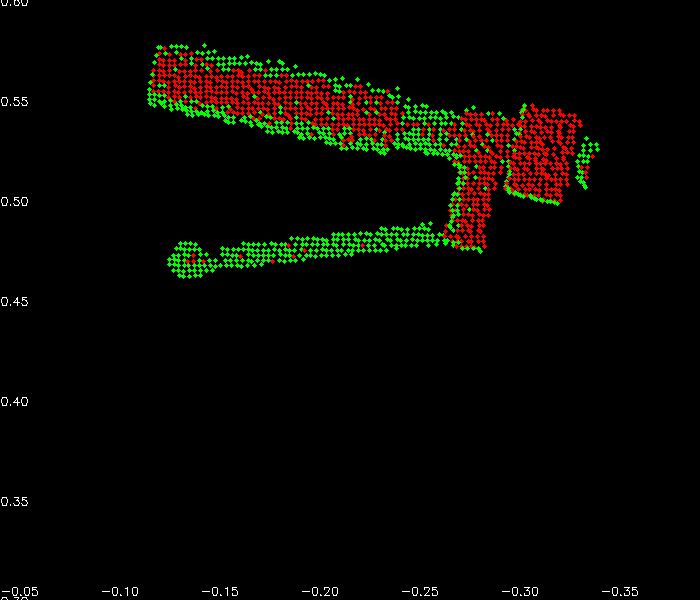

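View pics/m_top_short.png

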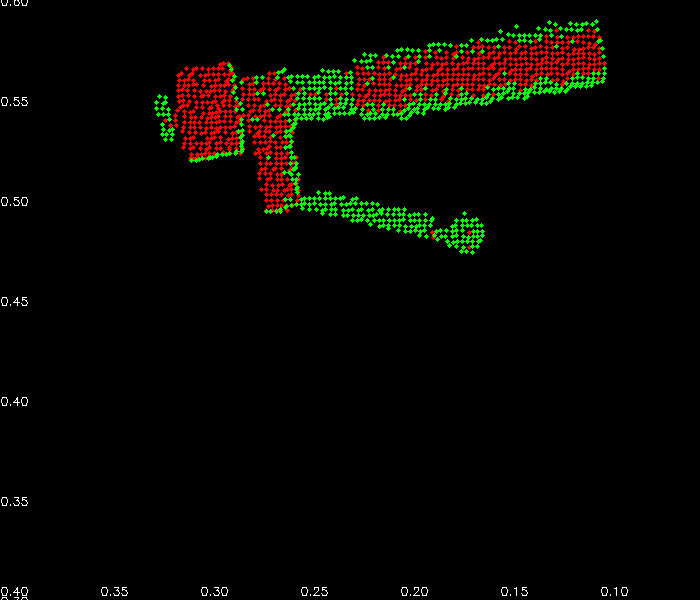

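Run:
```python
from h import *
def fit(P):
    l=cv2.fitLine(P.astype(np.float32),cv2.DIST_HUBER,0,.001,.001).ravel();return l[:2],l[2:]
T={"long":dict(bar=(-.23,-.12),bl=(-.25,-.155),ball=(-.15,-.115),s=1,L=.115,x=(.44,.495)),"short":dict(bar=(.105,.225),bl=(.192,.252),ball=(.155,.185),s=-1,L=.078,x=(.44,.51))}
for nm in("top","scene"):
    W=np.load(nm+"0.npy").reshape(-1,3)
    for k,t in T.items():
        def sel(y,x0,x1,z0,z1):
            return W[(W[:,1]>y[0])&(W[:,1]<y[1])&(W[:,0]>x0)&(W[:,0]<x1)&(W[:,2]>z0)&(W[:,2]<z1)]
        b=sel(t["bar"],.52,.61,.15,.18); bl=sel(t["bl"],*t["x"],.14,.165); ba=sel(t["ball"],*t["x"],.135,.165)
        d,p=fit(b[:,:2]); e,q=fit(bl[:,:2])
        d=d*np.sign(d[1])*t["s"]; e=e*np.sign(e[1])*t["s"]  # toward free end
        n=np.array([d[1],-d[0]])*t["s"]; n*=np.sign(n[0]); m=np.array([e[1],-e[0]]);m*=np.sign(m[0])
        # hinge: on blade line, 45mm from the bar axis
        h=q+e*(((p-.045*n-q)@n)/(e@n))
        ang=np.arccos(e@d)
        bc=(ba[:,:2].max(0)+ba[:,:2].min(0))/2
        print(nm,k,"bar",d.round(4),"blade",e.round(4),"ang",ang.round(3),"hinge",h.round(4),"ball",bc.round(4),"dist",np.linalg.norm(bc-h).round(4),"zbl",np.median(bl[:,2]).round(4),np.median(b[:,2]).round(4),"w",np.ptp((bl[:,:2]-q)@m).round(4))
        print("  pressrest",(h+e*t["L"]-m*.0055).round(4),"m",m.round(3),np.arctan2(m[1],m[0]).round(3)," pressstop",(h+d*t["L"]-n*.0055).round(4),"n",n.round(3),np.arctan2(n[1],n[0]).round(3))
```

```text
top long bar [0.2205 0.9754] blade [-0.1221  0.9925] ang 0.345 hinge [ 0.4846 -0.2758] ball [ 0.4701 -0.1423] dist 0.1342 zbl 0.1476 0.1555 w 0.0119
  pressrest [ 0.4651 -0.1623] m [0.993 0.122] 0.122  pressstop [ 0.5046 -0.1624] n [ 0.975 -0.221] -0.222
top short bar [ 0.1572 -0.9876] blade [-0.2239 -0.9746] ang 0.384 hinge [0.5031 0.2578] ball [0.4836 0.1715] dist 0.0884 zbl 0.1477 0.1554 w 0.0114
  pressrest [0.4803 0.183 ] m [ 0.975 -0.224] -0.226  pressstop [0.5099 0.1799] n [0.988 0.157] 0.158
scene long bar [0.1942 0.981 ] blade [-0.0905  0.9959] ang 0.286 hinge [ 0.4878 -0.2957] ball [ 0.4729 -0.1405] dist 0.1559 zbl 0.146 0.155 w 0.0173
  pressrest [ 0.4719 -0.1816] m [0.996 0.091] 0.091  pressstop [ 0.5048 -0.1818] n [ 0.981 -0.194] -0.195
scene short bar [ 0.1681 -0.9858] blade [-0.1883 -0.9821] ang 0.358 hinge [0.506  0.2704] ball [0.4882 0.1746] dist 0.0974 zbl 0.1468 0.1551 w 0.0155
  pressrest [0.4859 0.1948] m [ 0.982 -0.188] -0.189  pressstop [0.5137 0.1926] n [0.986 0.168] 0.169
```

The height check holds: the blade top measures 0.148 m and should be 0.149 m. The rest-to-stop angles come out near 0.345 and 0.384 rad, against 0.32 and 0.38 given.

From the ball and clamp positions I place the hinges at about (0.484,-0.274) and (0.503,0.264). That puts the press points at about (0.466,-0.161) and (0.482,0.188).

First I'll close the fingers and turn the yaw to about -0.05.

>>> move_arm(rows="0 0 0 0 0 -0.136; 0 0 0 0 0 -0.136; 0 0 0 0 0 -0.136; 0 0 0 0 0 -0.136; 0 0 0 0 0 -0.136; 0 0 0 0 0 -0.136; 0 0 0 0 0 -0.136; 0 0 0 0 0 -0.136; 0 0 0 0 0 0; 0 0 0 0 0 0", grip=-1, newtons=30)

```text
time_s: 1.35
ee_pos: [0.2283, -0.4993, 0.2988]
eef_rot: [-3.134, 0.003, -0.023]
force: [-0.2, 0.2, -0.1]
grip_width: 0.0008
```

>>> move_arm(rows="18 -33 0 0 0 0; 18 -33 0 0 0 0; 18 -33 0 0 0 0; 18 -33 0 0 0 0; 18 -33 0 0 0 0; 18 -33 0 0 0 0; 18 -33 0 0 0 0; 18 -33 0 0 0 0; 18 -33 0 0 0 0; 18 -33 0 0 0 0; 0 0 0 0 0 0")

```text
time_s: 2.72
ee_pos: [0.4249, -0.1655, 0.3006]
eef_rot: [-3.134, 0.002, -0.053]
force: [0.6, 0.2, 0.6]
grip_width: 0.0006
```

>>> move_arm(rows="0 0 15 0 0 0; 0 0 15 0 0 0; 0 0 15 0 0 0; 0 0 15 0 0 0; 0 0 12 0 0 0; 0 0 8 0 0 0; 0 0 0 0 0 0")

```text
time_s: 3.6
ee_pos: [0.422, -0.1678, 0.2128]
eef_rot: [-3.133, 0.006, -0.062]
force: [0.4, 0.5, -0.7]
grip_width: 0.0004
```

Run:
```python
from h import *
from station import sensors,camera,ctrl
o=sensors.get_obs();print(o["ee_pos"],o["eef_rot"],o["force"])
c=camera("scene");cv2.imwrite("pics/s1.png",cv2.resize(c["color"][90:270,130:370],None,fx=3.3,fy=3.3,interpolation=cv2.INTER_CUBIC))
W=cloud(c).reshape(-1,3)
m=(W[:,0]>.38)&(W[:,0]<.5)&(abs(W[:,1]+.165)<.03)&(W[:,2]>.1)&(W[:,2]<.2)
P=W[m]
for a in np.arange(.1,.2,.01):
    Q=P[(P[:,2]>=a)&(P[:,2]<a+.01)&(P[:,0]<.45)]
    if len(Q):print(a.round(2),len(Q),Q.min(0).round(3),Q.max(0).round(3))
```

```text
[ 0.42204067 -0.16779944  0.21283742] [-3.13313138  0.0062516  -0.06226306] [ 0.43409123  0.45867046 -0.65590756]
0.11 1 [ 0.416 -0.157  0.115] [ 0.416 -0.157  0.115]
0.12 17 [ 0.409 -0.17   0.122] [ 0.435 -0.154  0.13 ]
0.13 15 [ 0.41  -0.177  0.13 ] [ 0.435 -0.152  0.139]
0.14 25 [ 0.412 -0.177  0.14 ] [ 0.437 -0.153  0.15 ]
0.15 17 [ 0.416 -0.174  0.151] [ 0.436 -0.154  0.159]
0.16 18 [ 0.414 -0.17   0.16 ] [ 0.437 -0.154  0.169]
0.17 21 [ 0.411 -0.172  0.17 ] [ 0.437 -0.152  0.18 ]
0.18 9 [ 0.425 -0.176  0.18 ] [ 0.44  -0.155  0.189]
0.19 4 [ 0.432 -0.172  0.191] [ 0.438 -0.155  0.194]
```

View pics/s1.png

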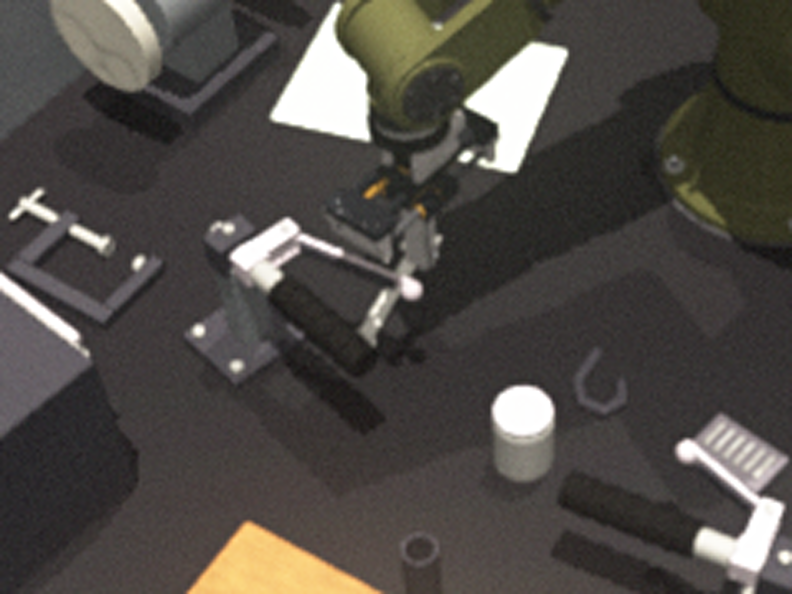

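The fingers' front face is at x≈0.435, outside the lever and about 30 mm short of it. I'll approach slowly.

>>> move_arm(rows="6 0 0 0 0 0; 6 0 0 0 0 0; 6 0 0 0 0 0; 6 0 0 0 0 0; 4 0 0 0 0 0; 4 0 0 0 0 0; 4 0 0 0 0 0")

```text
time_s: 4.53
ee_pos: [0.4607, -0.17, 0.214]
eef_rot: [-3.133, 0.005, -0.062]
force: [-3.9, 2.1, 0.7]
grip_width: 0.0006
```

>>> move_arm(rows="4 -0.5 0 0 0 0; 4 -0.5 0 0 0 0; 4 -0.5 0 0 0 0; 4 -0.5 0 0 0 0; 4 -0.5 0 0 0 0")

```text
time_s: 5.15
ee_pos: [0.4815, -0.1693, 0.214]
eef_rot: [-3.135, 0.007, -0.062]
force: [-7.2, -2.6, 2.0]
grip_width: 0.0002
```

>>> move_arm(rows="3 0 0 0 0 0; 3 0 0 0 0 0")

```text
time_s: 5.4
ee_pos: [0.4875, -0.1699, 0.2139]
eef_rot: [-3.135, 0.009, -0.063]
force: [-7.3, 0.7, 4.7]
grip_width: 0.0003
```

>>> move_arm(rows="2 0 0 0 0 0; 2 0 0 0 0 0")

```text
time_s: 5.65
ee_pos: [0.491, -0.1703, 0.2138]
eef_rot: [-3.135, 0.012, -0.063]
force: [-20.8, 1.3, 11.7]
grip_width: 0.0005
```

The lever has come up solid at 21 N. I'll hold it there.

>>> move_arm(rows="0.5 0 0 0 0 0; 0.5 0 0 0 0 0; 0.5 0 0 0 0 0")

```text
time_s: 6.02
ee_pos: [0.4912, -0.1704, 0.214]
eef_rot: [-3.134, 0.018, -0.064]
force: [-10.0, 1.6, 5.8]
grip_width: 0.0002
```

>>> move_arm(rows="1 0 0 0 0 0; 1 0 0 0 0 0; 1 0 0 0 0 0; 1 0 0 0 0 0; 1 0 0 0 0 0; 1 0 0 0 0 0")

```text
time_s: 6.78
ee_pos: [0.4926, -0.1706, 0.2141]
eef_rot: [-3.133, 0.037, -0.065]
force: [-15.4, 2.6, 10.4]
grip_width: 0.0004
```

Run:
```python
from h import *
from station import sensors,camera,ctrl
o=sensors.get_obs();print(o["ee_pos"],o["force"])
W=cloud(camera("top")).reshape(-1,3)
c=camera("scene");S=cloud(c).reshape(-1,3)
cv2.imwrite("pics/s2.png",cv2.resize(c["color"][120:240,170:330],None,fx=4.5,fy=4.5,interpolation=cv2.INTER_CUBIC))
```

```text
[ 0.49261197 -0.17063113  0.21411068] [-15.43521895   2.59701565  10.42129607]
```

View pics/s2.png

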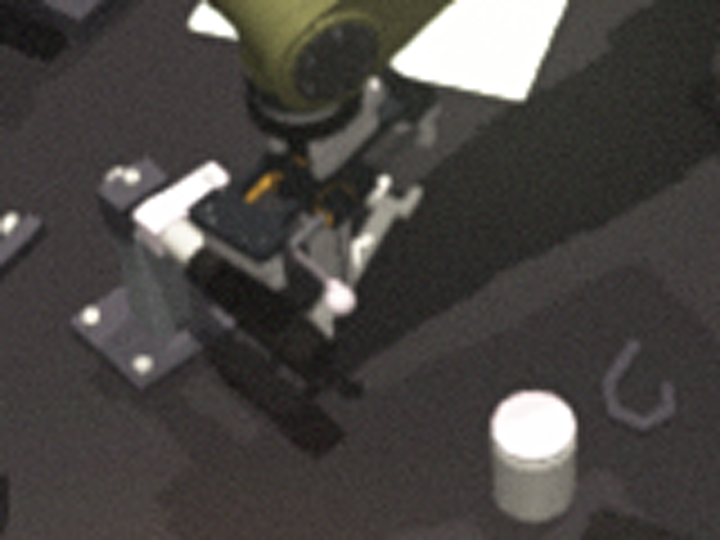

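Run:
```python
from h import *
from station import sensors,camera,ctrl
for n in("scene","top"):
    W=cloud(camera(n)).reshape(-1,3)
    m=(W[:,0]>.45)&(W[:,0]<.535)&(W[:,1]>-.15)&(W[:,1]<-.11)&(W[:,2]>.13)&(W[:,2]<.16)
    P=W[m];print(n,len(P),P.min(0).round(3) if len(P) else 0,P.max(0).round(3) if len(P) else 0, np.median(P,0).round(3))
print(sensors.get_obs()["force"])
```

```text
scene 33 [ 0.505 -0.15   0.139] [ 0.527 -0.132  0.152] [ 0.519 -0.139  0.147]
top 0 0 0 [nan nan nan]
[-16.31482533   2.6529319    9.7108544 ]
  return _methods._mean(a, axis=axis, dtype=dtype,
  ret = um.true_divide(
```

>>> move_arm(rows="1 0 0 0 0 0; 1 0 0 0 0 0")

```text
time_s: 7.22
ee_pos: [0.493, -0.1707, 0.2142]
eef_rot: [-3.132, 0.043, -0.066]
force: [-16.1, 2.4, 9.5]
grip_width: 0.0003
```

The ball moved about 45 mm at 140 mm radius, which is about 0.32 rad, so the lever is on its stop. It has been held for over 1 s, so I'll ease off now.

>>> move_arm(rows="-5 0 0 0 0 0; -5 0 0 0 0.01 0; -6 0 0 0 0.01 0; -6 0 0 0 0.01 0; -6 0 0 0 0.01 0; -6 0 0 0 0 0; -8 0 0 0 0 0; -8 0 0 0 0 0; -10 0 0 0 0 0; -8 0 0 0 0 0; 0 0 0 0 0 0")

```text
time_s: 8.6
ee_pos: [0.4219, -0.1662, 0.2147]
eef_rot: [-3.132, 0.003, -0.067]
force: [-0.3, -0.8, 0.3]
grip_width: 0.0006
```

Run:
```python
from h import *
from station import sensors,camera,ctrl
o=sensors.get_obs();print(o["ee_pos"],o["eef_rot"],o["force"])
c=camera("scene");W=cloud(c).reshape(-1,3)
m=(W[:,0]>.45)&(W[:,0]<.535)&(W[:,1]>-.15)&(W[:,1]<-.11)&(W[:,2]>.13)&(W[:,2]<.16)
P=W[m];print(len(P),P.min(0).round(3),P.max(0).round(3), np.median(P,0).round(3))
W=np.load("scene0.npy").reshape(-1,3)
m=(W[:,0]>.45)&(W[:,0]<.535)&(W[:,1]>-.15)&(W[:,1]<-.11)&(W[:,2]>.13)&(W[:,2]<.16)
P=W[m];print("initial",len(P),P.min(0).round(3),P.max(0).round(3), np.median(P,0).round(3))
```

```text
[ 0.42192467 -0.16615595  0.21469135] [-3.13238943e+00  3.03166299e-03 -6.68637609e-02] [-0.30040811 -0.83618326  0.33354963]
31 [ 0.461 -0.147  0.135] [ 0.483 -0.131  0.152] [ 0.474 -0.137  0.145]
initial 35 [ 0.463 -0.149  0.135] [ 0.483 -0.132  0.156] [ 0.475 -0.137  0.146]
```

The long lever is fully back out, with its ball at its initial position. Next I'll lift and cross to the short lever.

>>> move_arm(rows="0 0 -20 0 0 0; 0 0 -20 0 0 0; 0 0 -20 0 0 0; 0 -36 0 0 0 -0.03; 0 -36 0 0 0 -0.03; 0 -36 0 0 0 0; 0 -36 0 0 0 0; 0 -36 0 0 0 0; 0 -36 0 0 0 0; 0 -36 0 0 0 0; 0 -36 0 0 0 0; 0 -36 0 0 0 0; 0 -36 0 0 0 0; 0 0 0 0 0 0")

```text
time_s: 10.4
ee_pos: [0.4301, 0.2053, 0.281]
eef_rot: [-3.131, -0.001, -0.006]
force: [-0.3, 0.1, 0.7]
grip_width: 0.0006
```

>>> move_arm(rows="2 6 0 0 0 0; 2 6 0 0 0 0; 0 0 14 0 0 0; 0 0 14 0 0 0; 0 0 14 0 0 0; 0 0 14 0 0 0; 0 0 8 0 0 0; 0 0 0 0 0 0")

```text
time_s: 11.4
ee_pos: [0.4343, 0.1908, 0.2111]
eef_rot: [-3.133, 0.001, -0.008]
force: [0.1, -0.2, 0.7]
grip_width: 0.0005
```

Run:
```python
from h import *
from station import sensors,camera,ctrl
c=camera("scene")
o=sensors.get_obs();print(o["ee_pos"],o["eef_rot"],o["force"])
cv2.imwrite("pics/s3.png",cv2.resize(c["color"][150:300,270:450],None,fx=4,fy=4,interpolation=cv2.INTER_CUBIC))
W=cloud(c).reshape(-1,3)
m=(W[:,0]>.38)&(W[:,0]<.46)&(abs(W[:,1]-.19)<.04)&(W[:,2]>.12)&(W[:,2]<.17);P=W[m]
print(len(P),P.min(0).round(3),P.max(0).round(3))
for W in (W,np.load("scene0.npy").reshape(-1,3)):
    m=(W[:,0]>.465)&(W[:,0]<.535)&(W[:,1]>.15)&(W[:,1]<.182)&(W[:,2]>.13)&(W[:,2]<.16);P=W[m]
    print(len(P),P.min(0).round(3),P.max(0).round(3),np.median(P,0).round(3))
```

```text
[0.43438315 0.19080186 0.21152807] [-3.13225723e+00  4.70337583e-04 -8.10043135e-03] [ 0.82159185 -0.95976517 -1.0719232 ]
29 [0.422 0.2   0.124] [0.448 0.204 0.157]
38 [0.478 0.163 0.134] [0.496 0.182 0.152] [0.488 0.174 0.146]
37 [0.48  0.164 0.133] [0.496 0.181 0.153] [0.489 0.174 0.147]
```

View pics/s3.png

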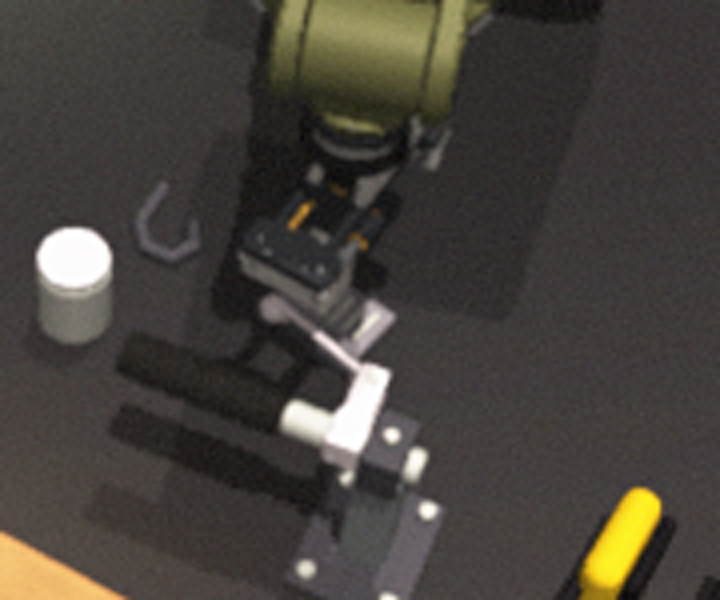

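>>> move_arm(rows="5 -2 0 0 0 0; 5 -2 0 0 0 0; 5 -0.5 0 0 0 0; 5 0 0 0 0 0; 4 0 0 0 0 0; 4 0 0 0 0 0; 4 0 0 0 0 0")

```text
time_s: 12.32
ee_pos: [0.4692, 0.1956, 0.2128]
eef_rot: [-3.131, -0.002, -0.008]
force: [-2.3, 0.1, -0.5]
grip_width: 0.0005
```

>>> move_arm(rows="4 0 0 0 0 0; 4 0 0 0 0 0; 4 0 0 0 0 0; 4 0 0 0 0 0; 4 0 0 0 0 0")

```text
time_s: 12.95
ee_pos: [0.4888, 0.1944, 0.2122]
eef_rot: [-3.134, 0.005, -0.008]
force: [-8.5, -3.4, 5.6]
grip_width: 0.0006
```

>>> move_arm(rows="3 0 0 0 0 0; 3 0 0 0 0 0")

```text
time_s: 13.2
ee_pos: [0.4942, 0.1942, 0.2122]
eef_rot: [-3.135, 0.008, -0.008]
force: [-9.7, -1.2, 5.5]
grip_width: 0.0006
```

>>> move_arm(rows="2 0 0 0 0 0; 2 0 0 0 0 0")

```text
time_s: 13.45
ee_pos: [0.4972, 0.1943, 0.2122]
eef_rot: [-3.136, 0.013, -0.007]
force: [-18.1, -1.3, 10.3]
grip_width: 0.0007
```

The lever has come up firm at 18 N. I'll hold it.

>>> move_arm(rows="1 0 0 0 0 0; 1 0 0 0 0 0; 1 0 0 0 0 0; 1 0 0 0 0 0; 1 0 0 0 0 0")

```text
time_s: 14.08
ee_pos: [0.4982, 0.1945, 0.2124]
eef_rot: [-3.138, 0.029, -0.005]
force: [-13.0, -2.4, 7.7]
grip_width: 0.0002
```

Run:
```python
from h import *
from station import sensors,camera,ctrl
c=camera("scene");W=cloud(c).reshape(-1,3)
m=(W[:,0]>.465)&(W[:,0]<.538)&(W[:,1]>.15)&(W[:,1]<.186)&(W[:,2]>.13)&(W[:,2]<.153);P=W[m]
print(len(P),P.min(0).round(3),P.max(0).round(3),np.median(P,0).round(3))
cv2.imwrite("pics/s4.png",cv2.resize(c["color"][150:300,270:450],None,fx=4,fy=4,interpolation=cv2.INTER_CUBIC))
```

```text
Traceback (most recent call last):
ValueError: zero-size array to reduction operation minimum which has no identity
```

Run:
```python
from h import *
from station import sensors,camera,ctrl
c=camera("scene");t=camera("top")
cv2.imwrite("pics/s5.png",cv2.resize(c["color"][150:300,270:450],None,fx=4,fy=4,interpolation=cv2.INTER_CUBIC))
print(sensors.get_obs()["force"])
```

```text
[-12.81685444  -2.7348751    7.94455511]
```

View pics/s5.png

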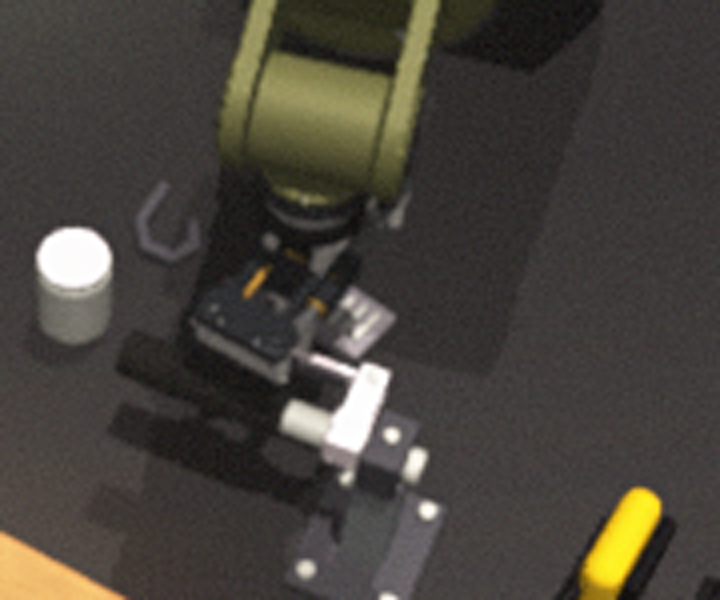

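>>> move_arm(rows="1.5 0 0 0 0 0; 1.5 0 0 0 0 0; 1.5 0 0 0 0 0; 1 0 0 0 0 0; 1 0 0 0 0 0")

```text
time_s: 14.85
ee_pos: [0.4995, 0.1947, 0.2126]
eef_rot: [-3.141, 0.048, -0.003]
force: [-13.1, -2.6, 7.3]
grip_width: 0.0002
```

The visible stretch of blade lies parallel to the bar, and the position has stalled at 13 N or more, so the short lever is on its stop. It has been held for about 1.4 s, so I'll release it.

>>> move_arm(rows="-5 0 0 0 0 0; -5 0 0 0 0.01 0; -6 0 0 0 0.01 0; -6 0 0 0 0.01 0; -6 0 0 0 0.01 0; -6 0 0 0 0 0; -8 0 0 0 0 0; -8 0 0 0 0 0; -10 0 0 0 0 0; -8 0 0 0 0 0; 0 0 -15 0 0 0; 0 0 -20 0 0 0; 0 0 -20 0 0 0; 0 0 -20 0 0 0; -20 0 0 0 0 0; -20 0 0 0 0 0; -20 0 0 0 0 0; 0 0 0 0 0 0; 0 0 0 0 0 0")

```text
time_s: 17.23
ee_pos: [0.3681, 0.1956, 0.3005]
eef_rot: [-3.137, 0.0, -0.003]
force: [-0.1, -0.8, -0.0]
grip_width: 0.0002
```

Run:
```python
from h import *
from station import sensors,camera,ctrl
c=camera("scene");W1=cloud(c).reshape(-1,3)
for (x0,x1,y0,y1) in ((.465,.535,.15,.182),(.45,.535,-.15,-.11)):
  for W in (W1,np.load("scene0.npy").reshape(-1,3)):
    m=(W[:,0]>x0)&(W[:,0]<x1)&(W[:,1]>y0)&(W[:,1]<y1)&(W[:,2]>.13)&(W[:,2]<.16);P=W[m]
    print(len(P),P.min(0).round(3),P.max(0).round(3),np.median(P,0).round(3))
o=sensors.get_obs();print(o["time_s"],o["ee_pos"],o["force"],abs(o["joint_vel"]).max())
cv2.imwrite("pics/s6.png",c["color"])
```

```text
38 [0.48  0.164 0.132] [0.498 0.182 0.155] [0.489 0.174 0.146]
37 [0.48  0.164 0.133] [0.496 0.181 0.153] [0.489 0.174 0.147]
33 [ 0.464 -0.146  0.134] [ 0.483 -0.129  0.154] [ 0.474 -0.137  0.145]
35 [ 0.463 -0.149  0.135] [ 0.483 -0.132  0.156] [ 0.475 -0.137  0.146]
17.275 [0.36815368 0.19555537 0.30044758] [-0.829699   -0.58772881  0.24026901] 0.0071437301702498845
```

View pics/s6.png

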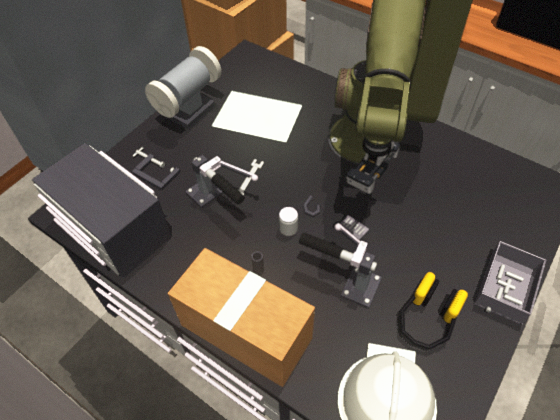

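Both levers are out, with their balls at the initial positions. The loose things are where they were (tin at (288,221), hook at (312,205)), and the arm is clear. I'll hand in.

```bash
python3 -c "
from station import ctrl
print(ctrl.hand_in())"
```

```text
the job is handed in; nothing more can be done
None
```

I pressed the long lever and then the short lever onto their stops with the outside of the closed fingers. Each was held for over a second and let go, and the job was handed in at about 17 s of the 64 s allowed.

- **Long lever:** it came up solid at 21 N along the press (about 24 N in all), and the hold read about 10–16 N. Its ball moved about 45 mm, which is about 0.32 rad.
- **Short lever:** it came up solid at 18 N along the press (about 21 N in all), and the hold read about 13 N. The gripper hid its ball, so being on the stop rests on three signs: the force jump, the stalled position, and the visible part of the blade lying parallel to the bar. The finger face stopped about 1–2 mm short of my camera estimate, within measuring error.
- **Last checks:** both balls are within about 1 mm of where they started, and the contact force is about zero. The arm is clear at TCP height 0.30 m. The loose things look unmoved by eye in the final picture; I did not measure them.

No check failed. The upward part of the force (up to about 12 N) and a small tool tilt (under 0.05 rad) grew during each hold, and both cleared on release.

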